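Hang a wrench handle on the paint-line rail

TASK

Take the hanger with the red wrench handle off the blue staging stand, lift its hook over the rail's anti-jump lip in the yellow-marked loading zone and lower it gently onto the index strip behind the lip. Then, keeping hold of it and bearing down only lightly, slide it along the rail towards the motor end until you feel its foot drop into the strip's empty pocket, see that it is fully home there, and let go. Do not drop the hanger or force it against the rail, and leave the other two hangers and the loose things on the bench as they are.

Things in the scene. Friction and masses are not known exactly. Their poses are not given: they have to be found in the camera images.
- hanger_ear (a point): Centre of the lifting ear of the hanger to hang (10 mm steel plate hook carrying a RED wrench handle). Ear: 30 mm in x, 42 mm high, 10 mm thick in y (pinch it along y from above); its top is 18 mm above this point. Axes: x from shank to tongue (to the rail's rear), y plate thickness (along the rail), z up. May lean 4 degrees. Mass centre about 140 mm below and 13 mm to -x of this point.
- hanger_foot (a point): Middle of the underside of the same hanger's foot (lower end of its tongue): 9.5 mm to +x and 78 mm below hanger_ear in its own axes. Tongue 8 mm thick (x), 10 mm wide (y), free for 42 mm up to the bridge. To -x of it an 11 mm gap, then the 8 mm shank, ending 72 mm below the foot; the handle in front of it reaches 46 mm to -x, 18 mm to each side and 180 mm below the foot.
- hanger: The same hanger as a whole, loose, 0.3 to 0.55 kg; origin and axes as hanger_foot. It hangs by its bridge over the stand's bar.
- rail: Fixed conveyor rail, 440 mm long. Origin: on the running surface (top of the aluminium index strip in the channel, 215 mm above the bench), channel centre, half-way along. Axes: x from lip to back, y along the rail to the motor and red end stop, z up. Channel 13 mm wide (x -6.5 to 6.5). Lip and fascia: one grey 4 mm plate (x -10.5 to -6.5), z -60 to +25 mm. Rigid: nothing in it gives.
- rail_load (a point): Middle of the loading zone, on the running surface: y = -140 mm of the rail, same axes. The lip is painted yellow over y -190 to -90 mm. Here the hook goes over the lip from the lip side (the handle stays on that side). Behind the channel the back web (x 6.5 to 10.5 mm) rises 25 mm above the running surface, like the lip; the blue chain guard behind it (x up to 40 mm) 17 mm.
- pocket_run (a point): Middle of the stretch in which the empty pocket lies, on the running surface: y = +10 mm of the rail, same axes. The pocket is a square-sided gap in the strip, 15 mm long (y), 12 mm deep. The strip is clamped anew each time: the pocket's middle is within 40 mm either way of this point, NOT measured; feel for it (seen from above as a dark gap). Home: foot 12 mm below the running surface.
- stand: Fixed blue staging stand. Origin on the bench under the bar's middle. Bar 9 mm thick (x), 250 mm long (y), top 240 mm above the bench; x runs from the handles' side to the tongues' side. Two hangers hang over it about 100 mm apart, either way round; each must rise at least 43 mm to come free.
- spare_ear (a point): Centre of the lifting ear of the hanger with the bare dark steel handle on the stand (same shape as the red one's). Leave it.
- neighbour_ear (a point): Centre of the lifting ear of another hanger with a red handle, parked on the rail at about y = +178 mm near the end stop (same shape). Leave it.
- wrench: A finished red pipe wrench, 230 mm long, lying on the bench; origin under its middle. Leave it.
- spray_can: A white spray can, 54 mm across, 170 mm high; origin at its foot. Leave it.
- cap_jar: A low grey tin with a black lid, 70 mm across, 45 mm high; origin at its foot. Leave it.

How it is judged:
On the way, in this order (a step that is already met when the one before it is completed fails the run):
1. the hook is set down on the index strip behind the lip, in the yellow loading zone, in hand (x of hanger_foot in the frame of rail between -0.006 and 0.006 m and y of hanger_foot in the frame of rail between -0.2 and -0.08 m and z of hanger_foot in the frame of rail between -0.004 and 0.005 m and contact force between hanger and rail above 0.3 N and contact force between hanger and the fingers above 0.3 N), for 0.2 s.
2. the foot is down in the pocket with the hanger still in hand (x of hanger_foot in the frame of rail between -0.006 and 0.006 m and y of hanger_foot in the frame of rail between -0.045 and 0.065 m and z of hanger_foot in the frame of rail below -0.009 m and contact force between hanger and the fingers above 0.3 N), for 0.1 s.
At the end, for the whole second after the job is handed in: The hanger hangs at rest on the rail, upright within 0.15 rad, its foot behind the lip and in the strip's pocket, at least 9 mm below the running surface (fully home is 12 mm) (x of hanger_foot in the frame of rail between -0.006 and 0.006 m and y of hanger_foot in the frame of rail between -0.045 and 0.065 m and z of hanger_foot in the frame of rail below -0.009 m and angle between hanger's own z axis and vertical below 0.15 rad and linear speed of hanger below 0.03 m/s); the robot touches nothing.
It fails at once if the hanger, in hand, is pressed or pushed against the rail with more than 30 N (contact force between hanger and the fingers above 0.3 N and contact force between hanger and rail above 30 N).
It fails at once if the hanger is let fall (faster than 0.3 m/s out of the hand) (contact force between hanger and the fingers below 0.05 N and linear speed of hanger above 0.3 m/s).
It fails at once if the other hanger on the stand is moved more than 25 mm (distance of spare_ear from where it was at the start of the episode above 0.025 m).
It fails at once if the hanger parked on the rail is moved more than 20 mm (distance of neighbour_ear from where it was at the start of the episode above 0.02 m).
It fails at once if a loose thing on the bench is moved more than 20 mm (distance of any of wrench, spray_can, cap_jar from where it was at the start of the episode above 0.02 m).
It also fails if it takes over 72 s, if anything falls off the work surface, if the arm or the gripper's body presses on something with over 40 N, if the wrist force passes 120 N, or if a joint passes its speed limit or range.

ROBOT

A 6-joint arm with a two-finger parallel gripper is mounted at the origin on the work surface. World frame = base frame: x ahead of the robot, y to its left, z up, the work surface at z = 0. Lengths are in m, angles in rad, forces in N, time in s.
With the tool pointing down it reaches from about 0.325 to 0.85 m from the base axis. Payload 15.5 kg.
Tool frame: the origin (TCP) lies midway between the tips of the shut fingers; the grasp point (between the pads) lies 19 mm behind it; z points along the fingers, y is the line along which they close (so a half turn about z gives the same grasp; the last joint's range is limited). The gripper opens to 91 mm and grips with 3 to 60 N. Pads are 32 mm wide; open, the fingers measure 118 mm over their backs; the gripper's body (76 mm by 178 mm) begins 60 mm behind the grasp point.
Start: joints at [-1.234, 0.494, 1.345, -0, 1.302, -0.096], TCP at [0.262, -0.567, 0.185] pointing down, gripper open.
Joint ranges: [-2.91, 2.91], [-0.82, 2.16], [0.22, 2.67], [-1.22, 4.37], [0.12, 2.79], [-3.08, 3.08]. Speed limits (rad/s): [1.89, 1.89, 2.57, 3.01, 3.01, 3.01].

INTERFACE

Orientations are given as a unit quaternion [x, y, z, w].
In Python, from station import bot, viewer, job_done gives the robot as it stands.
- The arm moves only by the tool servo_tool, never from a script. Its argument "series" is a list of rows, each a list of 3 entries, a list of its own where there are three numbers: the turn, a rotation vector about the world's x, y, z in rad, then the shift along the world's x, y, z in mm, then the gripper command: -1 is fully open, 1 is shut, values between are in proportion. In form: [[[wx, wy, wz], [x, y, z], hand], ...]. A call has 1 to 5 rows; each row is the pose to reach, as a shift and turn from the pose commanded when the call began; what a row does not reach only later rows make up. A row lasts 1/8 s, in which the tool goes at most 62.5 mm and 10.7 degrees, less where a joint would pass 70% of its speed; a pose out of reach is approached as far as the arm can. A call with a gripper value outside its range is refused whole. The fingers move at their own pace and stop on an object; the grip force is fixed at half the most. Time passes only in rows, so rows that repeat a pose let the fingers close. It gives the time, the measured TCP pose, the force, the opening and the grip force at its end, in the units of the state.
- bot.get_obs(): the state, without advancing time (a new reading comes with each control period).
- viewer.read_camera(name): name is "side" or "top" or "wrist"; returns (picture, depth): 420x560x3 uint8, blue, green, red; 420x560 float32, m along the optical axis (not along the pixel's ray), 0 where there is no reading.
- viewer.camera_info(name): a dict with "camera_matrix" (3x3 intrinsics, pixels), "rvec" (rotation vector, rad) and "tvec" (3), from world to camera coordinates, as OpenCV has them; the wrist camera has in their place "mount" (4x4, takes a point from camera to tool coordinates, whose origin is the TCP and whose axes are the flange's). Camera axes: x right, y down, z forward; pixel columns grow to the right and rows downward; lengths in m; the calibration is good to about 2 mm. A picture is of the moment at which its call begins: read the wrist's pose just before it. camera_info takes no time and is no camera call.
- job_done(): hands the job in; it is judged then, once.
The state is a dict: "t": time; "q": joint angles; "dq": joint speeds; "joint_torque": joint torques, N m; "tool_pos": TCP position; "tool_rot": TCP orientation; "ft_force": force on the tool from outside, world axes, zero at the start; "moment": the same for the moment, N m; "gripper_width": finger opening in m; "grasp_force": force on a finger pad.
Only numpy, scipy, OpenCV 4.12 (cv2) and the standard library are available. Lean on these libraries where they do the work, as an engineer would, in place of code of your own. Each camera call takes 0.05 s, during which the arm holds its last target. There are 200 camera calls.

## Working session

There is one attempt and no reset: what is moved stays moved. The work goes in short steps, Python scripts to look and compute and a tool call to move; the robot and the scene stay as the last step left them, time stands still between calls to the robot, and variables do not carry over. Pictures are saved under pics/ and viewed, at most 10 in all, crops included, and the job is handed in when it is done.

Besides the shell and the picture viewer there is one more tool, called after "Request:" as name([rows], argument=value, ...), one row to a line, values as JSON. servo_tool: Moves the arm, as the interface text tells. Its arguments: {"type":"object","properties":{"series":{"type":"array","items":{"type":"array"}}},"required":["series"]}

```bash
mkdir -p pics; cat > h.py <<'E'
import numpy as np, cv2
from station import bot, viewer, job_done
from scipy.spatial.transform import Rotation as R
def cam(n):
    i=viewer.camera_info(n); K=np.array(i["camera_matrix"],float)
    if "rvec" in i:
        Rm=cv2.Rodrigues(np.array(i["rvec"],float))[0]; t=np.array(i["tvec"],float).ravel()
        return K,Rm.T,-Rm.T@t
    o=bot.get_obs(); M=np.array(i["mount"]); T=R.from_quat(o["tool_rot"]).as_matrix()
    return K,T@M[:3,:3],T@M[:3,3]+np.array(o["tool_pos"])
def shot(n):
    c=cam(n); p,d=viewer.read_camera(n); return p,d,c
def pts(d,c):
    K,Rw,o=c; v,u=np.indices(d.shape)
    P=np.stack([(u-K[0,2])/K[0,0]*d,(v-K[1,2])/K[1,1]*d,d],-1)
    return P@Rw.T+o
E
python3 - <<'E'
from h import *
o=bot.get_obs(); print(o)
for n in("side","top","wrist"):
    p,d,c=shot(n); cv2.imwrite(f"pics/{n}0.png",p); np.savez(f"{n}0.npz",p=p,d=d,K=c[0],R=c[1],o=c[2]); print(n,c[2],c[1][:,2],c[0][0,0])
a=[cv2.imread(f"pics/{n}0.png") for n in("side","top")]
E
```

```text
{'t': 0.0, 'q': array([-1.23347751e+00,  4.94201789e-01,  1.34615525e+00,  7.84517377e-06,
        1.30247634e+00, -9.54976274e-02]), 'dq': array([ 0.00035349, -0.00086028, -0.0017184 , -0.00073835, -0.00188526,
        0.0018729 ]), 'joint_torque': array([ 1.95400389e-03, -8.78814125e+01, -3.81849539e+01,  7.07298098e-02,
        5.30572794e-02, -9.94126594e-05]), 'tool_pos': array([ 0.26200948, -0.56696331,  0.18401854]), 'tool_rot': array([ 9.76675021e-01,  2.14721958e-01, -7.10717028e-05, -6.16288711e-04]), 'ft_force': array([-0.14840411, -0.43560704, -0.36881122]), 'moment': array([-0.05229948,  0.0299422 , -0.01336957]), 'grasp_force': 0.0, 'gripper_width': 0.09138133799571178}
side [0.39023712 0.77282016 0.81279114] [ 0.1854563  -0.75303964 -0.63129808] 404.5754778001147
top [0.47407708 0.02289877 1.07508017] [ 0.09282508 -0.01536241 -0.99556391] 378.858777774928
wrist [ 0.33728811 -0.53245805  0.38543537] [-0.25820853 -0.11825187 -0.95882472] 347.5428668807837
```

View pics/side0.png

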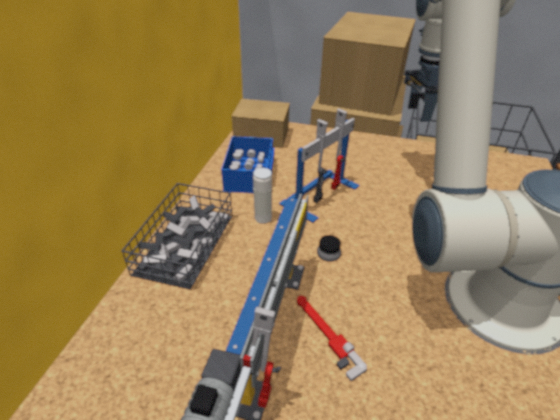

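View pics/top0.png

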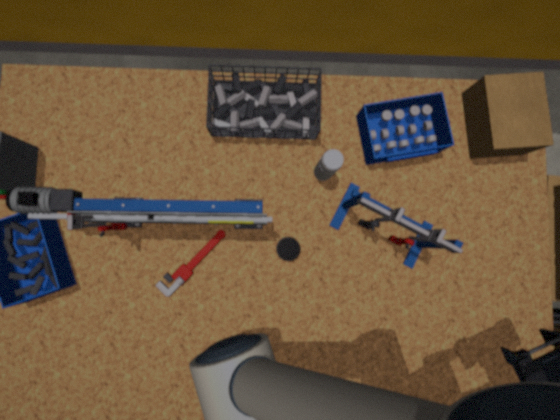

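The side view shows the stand at about (325,160), with the red hanger on it at (338,160), and the rail running from (300,205) to (245,400). In the top view the rail runs from (270,218) to (70,215) with its motor on the left. The stand's bar runs from (360,195) to (460,247), with the red handle at (402,240). A dark spot near (150,217) could be the pocket.

```bash
python3 - <<'E'
from h import *
f=np.load("top0.npz"); p=f["p"]; P=pts(f["d"],(f["K"],f["R"],f["o"]))
a=cv2.resize(p[180:250,60:280],None,fx=3.6,fy=3.6,interpolation=cv2.INTER_CUBIC)
b=cv2.resize(p[180:275,325:470],None,fx=3.4,fy=3.4,interpolation=cv2.INTER_CUBIC)
im=np.zeros((a.shape[0]+b.shape[0],800,3),np.uint8); im[:a.shape[0],:a.shape[1]]=a; im[a.shape[0]:,:b.shape[1]]=b
cv2.imwrite("pics/z1.png",im); print(im.shape)
for u in (265,240,200,150,100):
    print(u,[(v,*np.round(P[v,u]*1000).astype(int)) for v in range(196,230,2)])
# stand points
Z=P[...,2]; m=np.zeros(Z.shape,bool); m[180:260,330:470]=1
q=P[m&(Z>.225)]; print(len(q),q.min(0),q.max(0))
for z in np.arange(.22,.33,.01): 
    s=P[m&(Z>z)&(Z<=z+.01)]; print(round(z,2),len(s), s.mean(0) if len(s) else '')
E
```

```text
(575, 800, 3)
265 [(196, np.int64(605), np.int64(20), np.int64(-1)), (198, np.int64(599), np.int64(20), np.int64(2)), (200, np.int64(594), np.int64(20), np.int64(0)), (202, np.int64(588), np.int64(19), np.int64(-4)), (204, np.int64(582), np.int64(19), np.int64(-2)), (206, np.int64(576), np.int64(19), np.int64(0)), (208, np.int64(571), np.int64(19), np.int64(1)), (210, np.int64(565), np.int64(19), np.int64(2)), (212, np.int64(559), np.int64(19), np.int64(-2)), (214, np.int64(536), np.int64(19), np.int64(237)), (216, np.int64(533), np.int64(19), np.int64(213)), (218, np.int64(529), np.int64(19), np.int64(213)), (220, np.int64(524), np.int64(19), np.int64(217)), (222, np.int64(518), np.int64(19), np.int64(239)), (224, np.int64(517), np.int64(19), np.int64(163)), (226, np.int64(519), np.int64(18), np.int64(-2)), (228, np.int64(514), np.int64(17), np.int64(-2))]
240 [(196, np.int64(603), np.int64(91), np.int64(0)), (198, np.int64(597), np.int64(91), np.int64(4)), (200, np.int64(567), np.int64(76), np.int64(228)), (202, np.int64(562), np.int64(76), np.int64(232)), (204, np.int64(557), np.i
[... 3062 characters left out ...]
int64(240)), (222, np.int64(511), np.int64(410), np.int64(168)), (224, np.int64(506), np.int64(406), np.int64(178)), (226, np.int64(502), np.int64(413), np.int64(161)), (228, np.int64(497), np.int64(414), np.int64(159))]
1009 [ 0.4634131  -0.42833651  0.2250256 ] [0.59554827 0.02289877 1.07508017]
0.22 227 [ 0.52897925 -0.303155    0.22587293]
0.23 348 [ 0.52273978 -0.3013464   0.23732844]
0.24 140 [ 0.51874545 -0.3091583   0.24217258]
0.25 42 [ 0.51818102 -0.30410679  0.25524075]
0.26 45 [ 0.51603806 -0.30827019  0.26484046]
0.27 48 [ 0.51512448 -0.30845365  0.27507112]
0.28 52 [ 0.51670712 -0.30443852  0.28553471]
0.29 141 [ 0.51937872 -0.30310608  0.2930879 ]
0.3 0 
0.31 0 
0.32 0 
0.33 0
```

View pics/z1.png

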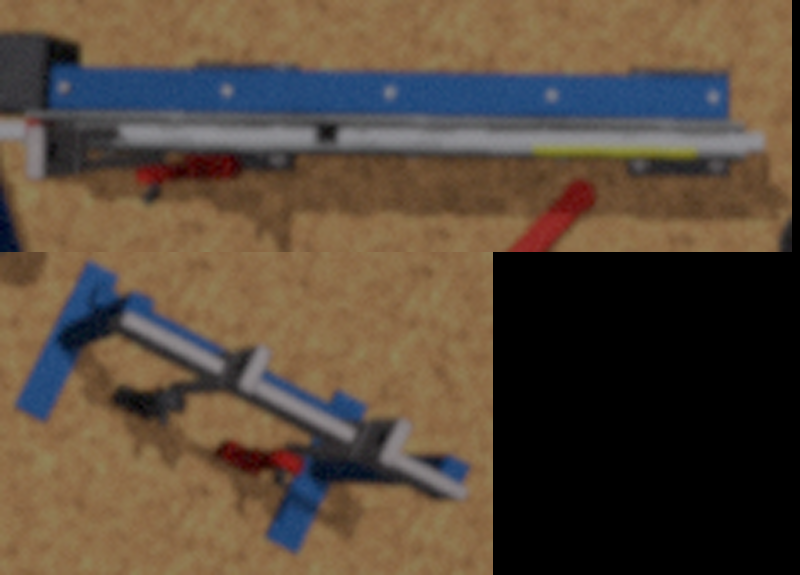

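The crop shows a dark pocket gap at about (151,217) in the full image and the yellow band spanning roughly u 209–253. The red hanger's ear is at about (441,235), with its handle on the robot side. Next I fit the rail and the ears numerically.

```bash
python3 - <<'E'
from h import *
f=np.load("top0.npz"); p=f["p"]; K,Rw,o=f["K"],f["R"],f["o"]; P=pts(f["d"],(K,Rw,o)); Z=P[...,2]
hsv=cv2.cvtColor(p,cv2.COLOR_BGR2HSV)
def onplane(u,v,z):
    r=Rw@np.linalg.inv(K)@np.array([u,v,1.]); return o+r*(z-o[2])/r[2]
def rect(m,z,box):
    mm=np.zeros(m.shape,np.uint8); u0,u1,v0,v1=box; mm[v0:v1,u0:u1]=m[v0:v1,u0:u1]*255
    n,l,s,c=cv2.connectedComponentsWithStats(mm); i=1+np.argmax(s[1:,4])
    v,u=np.nonzero(l==i); Q=np.array([onplane(a,b,z)[:2] for a,b in zip(u,v)],np.float32)*1000
    r=cv2.minAreaRect(Q); return r,len(Q),Q
blue=(hsv[...,0]>100)&(hsv[...,0]<125)&(hsv[...,1]>120)
r,n,Q=rect(blue,.232,(60,280,190,220)); print("guard",r,n)
yel=(hsv[...,0]>22)&(hsv[...,0]<35)&(hsv[...,1]>150)&(hsv[...,2]>100)
r,n,Qy=rect(yel,.24,(190,280,205,235)); print("yellow",r,n, Qy.min(0),Qy.max(0))
dark=(hsv[...,2]<60)
r,n,_=rect(dark,.21,(140,162,212,222)); print("pocket",r,n)
# guard slope via column midline
vx=cv2.fitLine(Q,cv2.DIST_L2,0,.01,.01).ravel(); print("guardline",vx)
# lip + ridge lines from depth
m=np.zeros(Z.shape,bool); m[205:228,75:268]=1
for lo,hi in((.234,.246),):
    s=P[m&(Z>lo)&(Z<hi)][:,:2]*1000
    med=505+0*s[:,1]; rx=s[:,0]-(vx[2]+(s[:,1]-vx[3])*vx[0]/vx[1]); print("heights rel. guardline",np.histogram(rx,bins=np.arange(-50,0,2)))
# ears
ear=(Z>.286)&(Z<.305); ear[:180]=0;ear[265:]=0;ear[:,:330]=0;ear[:,470:]=0
n,l,s,c=cv2.connectedComponentsWithStats(ear.astype(np.uint8))
for i in range(1,n):
    if s[i,4]<15: continue
    Q=np.float32(P[l==i]); print("ear",s[i],c[i],Q[:,2].mean(),cv2.minAreaRect(Q[:,:2]*1000))
bar=(Z>.232)&(Z<.247); bar[:180]=0;bar[265:]=0;bar[:,:330]=0;bar[:,475:]=0
Q=np.float32(P[bar][:,:2]*1000); print("bar",cv2.fitLine(Q,cv2.DIST_HUBER,0,.01,.01).ravel(),cv2.minAreaRect(Q))
E
```

```text
guard ((551.59912109375, 237.38450622558594), (31.401281356811523, 417.6107177734375), 0.08984515070915222) 1959
yellow ((515.2357788085938, 122.36639404296875), (7.537007331848145e-05, 39.51864242553711), 1.579704999923706) 19 [514.69104 102.61457] [515.78046 142.1182 ]
pocket ((526.1422119140625, 279.7420654296875), (9.121587753295898, 11.318796157836914), 1.590882658958435) 22
guardline [ 1.1972694e-02 -9.9992830e-01  5.4937555e+02  2.3847295e+02]
heights rel. guardline (array([  3,   3,   2,   2,   2,   0,   0, 124, 162,  85,   2,   3,   3,
         0,   0,   9, 190, 167,  10,   7,   1,   5,   1,   4]), array([-50, -48, -46, -44, -42, -40, -38, -36, -34, -32, -30, -28, -26,
       -24, -22, -20, -18, -16, -14, -12, -10,  -8,  -6,  -4,  -2]))
ear [394 207  11  14  81] [399.2962963  213.50617284] 0.29249188 ((540.6180419921875, -260.4357604980469), (10.36562442779541, 29.096799850463867), 64.45935821533203)
ear [435 229  11  14  86] [440.24418605 235.29069767] 0.2920789 ((497.75592041015625, -346.5301818847656), (10.287944793701172, 28.88019371032715), 63.69804382324219)
bar [ 4.4198725e-01  8.9702135e-01  5.3068262e+02 -2.8562564e+02] ((520.29150390625, -304.98931884765625), (249.5075225830078, 25.62034034729004), 64.11382293701172)
```

Request:
servo_tool([
  [[0,0,-0.18],[0,0,62],0],
  [[0,0,-0.36],[0,0,124],0],
  [[0,0,-0.54],[0,0,180],0],
  [[0,0,-0.72],[45,42,180],0],
  [[0,0,-0.89],[90,84,180],0],
])

```text
t: 0.78
tool_pos: [0.3497, -0.4858, 0.3649]
tool_rot: [0.974, -0.226, 0.0, 0.0]
ft_force: [0.8, -1.2, 0.4]
gripper_width: 0.0462
grasp_force: 0.0
```

Request:
servo_tool([
  [[0,0,0],[45,42,0],0],
  [[0,0,0],[90,84,0],0],
  [[0,0,0],[120,112,0],0],
  [[0,0,0],[146,136.5,0],0],
  [[0,0,0],[146,136.5,0],0],
])

```text
t: 1.4
tool_pos: [0.4964, -0.3482, 0.3643]
tool_rot: [0.975, -0.221, -0.0, -0.0]
ft_force: [-0.0, -0.4, 0.5]
gripper_width: 0.0456
grasp_force: 0.0
```

```bash
python3 - <<'E'
from h import *
o=bot.get_obs(); print(o["t"],o["tool_pos"],R.from_quat(o["tool_rot"]).as_euler("ZYX"),o["ft_force"])
p,d,c=shot("wrist"); np.savez("wrist1.npz",p=p,d=d,K=c[0],R=c[1],o=c[2])
p2,d2,c2=shot("side"); np.savez("side1.npz",p=p2,d=d2,K=c2[0],R=c2[1],o=c2[2])
s=cv2.resize(p2[95:235,270:390],None,fx=2,fy=2,interpolation=cv2.INTER_CUBIC)
im=np.zeros((420,800,3),np.uint8); im[:,:560]=p; im[:280,560:]=s; cv2.imwrite("pics/w1.png",im)
E
```

```text
1.4 [ 0.49639724 -0.34815269  0.36425579] [-4.45639684e-01  5.48408798e-04 -3.14103094e+00] [-0.04260959 -0.37412999  0.52739197]
```

View pics/w1.png

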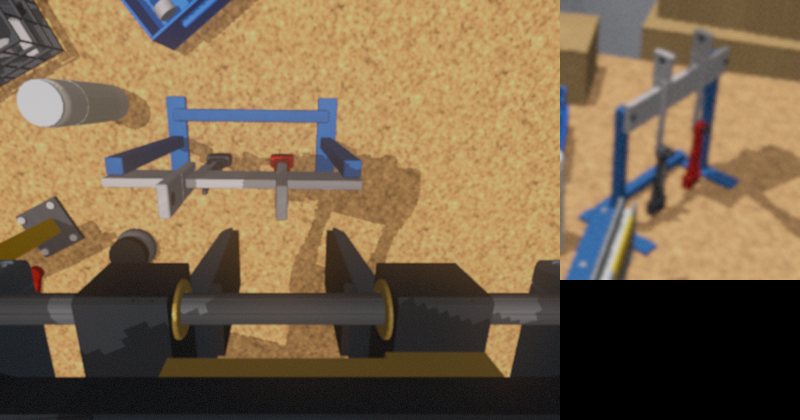

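The wrist view shows the ears at (172,195) and (282,200), with the bar across row 182 and the red handle at (282,160). I still need to confirm which side the handle is on and measure the lean from depth.

```bash
python3 - <<'E'
from h import *
yaw=-.459; ex=np.array([np.cos(yaw),np.sin(yaw)]); ey=np.array([-ex[1],ex[0]])
for n in("top0","side1","wrist1"):
    f=np.load(n+".npz"); P=pts(f["d"],(f["K"],f["R"],f["o"])); hsv=cv2.cvtColor(f["p"],cv2.COLOR_BGR2HSV)
    q=P[...,:2]-np.array([.4978,-.3465]); X=q@ex*1000; Y=q@ey*1000; Z=P[...,2]*1000
    red=((hsv[...,0]<8)|(hsv[...,0]>172))&(hsv[...,1]>140)&(np.abs(X)<90)&(np.abs(Y)<50)&(Z>5)&(Z<260)
    print(n,"red",red.sum(),[(z,np.round([np.median(X[m]),np.median(Y[m]),m.sum()],1)) for z in range(0,240,30) for m in [red&(Z>=z)&(Z<z+30)] if m.sum()>3])
    for nm,cy in(("red",0),("spare",96)):
      for z0,z1 in((288,302),(276,286),(262,274),(250,260)):
        m=(np.abs(Y-cy)<14)&(np.abs(X)<30)&(Z>z0)&(Z<z1)
        if m.sum()>8: print(nm,z0,m.sum(),"X",np.round(np.percentile(X[m],[3,50,97]),1),"Y",np.round(np.percentile(Y[m],[3,50,97]),1),"Z",round(np.median(Z[m]),1))
    m=(Y>15)&(Y<80)&(np.abs(X)<25)&(np.abs(Z-240)<5)
    if m.sum()>8: print("bar X",np.round(np.percentile(X[m],[3,25,50,75,97]),1),"Z",np.median(Z[m]))
    m=(Y<-15)&(Y>-70)&(np.abs(X)<25)&(np.abs(Z-240)<5)
    if m.sum()>8: print("bar- X",np.round(np.percentile(X[m],[3,25,50,75,97]),1),"Z",np.median(Z[m]))
E
```

```text
top0 red 130 [(30, array([-14.9,  11.2,  42. ])), (60, array([-15.6,   6.7,  21. ])), (90, array([-16.3,   7.4,  14. ])), (120, array([-14.5,   2.8,  52. ]))]
red 288 76 X [-13.6  -0.5  13.4] Y [-4.5  0.4  4.6] Z 292.8
red 276 24 X [-13.8  -1.3  13. ] Y [-0.6  4.2  5.2] Z 280.3
red 262 31 X [-13.4  -0.7  13.3] Y [0.2 4.2 5. ] Z 268.7
red 250 23 X [-12.7   1.5  13.5] Y [1.9 4.2 5.2] Z 254.2
spare 288 77 X [-13.2   0.6  14.1] Y [ 91.1  96.5 100.7] Z 292.7
spare 276 20 X [-14.   -3.2  13.2] Y [ 95.2 100.5 101.1] Z 281.6
spare 262 22 X [-13.1   0.3  14. ] Y [ 95.9 100.2 101. ] Z 268.0
spare 250 19 X [-12.9  -4.5  13.7] Y [ 92.  100.2 100.9] Z 255.7
bar X [-1.2  0.4  3.2  5.4  7.5] Z 239.01922495039074
bar- X [-1.   0.6  3.2  5.4  7.8] Z 239.21306603191894
side1 red 149 [(0, array([-12.7,  17.1,   6. ])), (30, array([-13.8,  11.3,  51. ])), (60, array([-14.1,  10. ,  31. ])), (90, array([-14.7,   7.8,  28. ])), (120, array([-14.3,   9.2,  33. ]))]
red 288 29 X [-13.5  -0.3  12.3] Y [-2.5  4.1  9.1] Z 291.7
red 276 35 X [-14.6  -0.4  15. ] Y [-0.5  4.4  8. ] Z 281.9
red 262 32 X [-13.4  -1
[... 459 characters left out ...]
41
wrist1 red 222 [(30, array([ -0.6,   1.8, 142. ])), (60, array([-3.1, -1.3, 59. ])), (90, array([-4.9, -7.8, 21. ]))]
red 288 443 X [-11.    3.5  16.8] Y [-4.3  0.5  4.9] Z 295.0
red 276 37 X [16.2 17.2 17.7] Y [-4.2  0.   4.9] Z 281.2
red 262 39 X [16.1 17.7 18.2] Y [-4.3  0.1  5.1] Z 268.0
red 250 12 X [16.3 18.2 18.4] Y [-4.5 -0.3  4.3] Z 257.0
spare 288 525 X [-11.5   3.4  16.6] Y [ 91.3  95.  100.6] Z 294.8
spare 276 146 X [-10.4   7.8  17.3] Y [91.  91.7 98.9] Z 280.9
spare 262 169 X [-9.8  7.4 17.8] Y [91.2 91.7 98.8] Z 268.4
spare 250 104 X [-9.   5.6 18.1] Y [91.2 91.7 96.7] Z 255.4
bar X [0.5 2.9 5.5 8.  9.2] Z 241.15903143954364
bar- X [0.9 3.1 5.7 8.1 9.5] Z 241.13135551021514
```

The handle is on the robot side. The hanger leans about 4° about its y axis, with its bottom towards +X. Now I descend and grip.

Request:
servo_tool([
  [[0,0,-0.01],[2,1,-40],0],
  [[0,0,-0.01],[2,1,-75],0],
  [[0,0,-0.01],[2,1,-95],0],
  [[0,0,-0.01],[2,1,-108],0],
  [[0,0,-0.01],[2,1,-108],0],
])

```text
t: 2.12
tool_pos: [0.4964, -0.3493, 0.2562]
tool_rot: [0.974, -0.228, -0.001, -0.0]
ft_force: [-0.3, -0.8, 0.1]
gripper_width: 0.0455
grasp_force: 0.0
```

Request:
servo_tool([
  [[0,0,0],[0,0,0],0.9],
  [[0,0,0],[0,0,0],0.9],
  [[0,0,0],[0,0,0],0.9],
  [[0,0,0],[0,0,0],0.9],
  [[0,0,0],[0,0,0],0.9],
])

```text
t: 2.75
tool_pos: [0.4972, -0.3489, 0.2569]
tool_rot: [0.974, -0.227, 0.0, -0.0]
ft_force: [-0.3, 2.0, 2.4]
gripper_width: 0.0097
grasp_force: 30.0
```

Request:
servo_tool([
  [[0,0,0],[0,0,10],0.9],
  [[0,0,0],[0,0,25],0.9],
  [[0,0,0],[0,0,45],0.9],
  [[0,0,0],[0,0,65],0.9],
  [[0,0,0],[0,0,85],0.9],
])

```text
t: 3.38
tool_pos: [0.4964, -0.3486, 0.3428]
tool_rot: [0.974, -0.227, -0.001, -0.0]
ft_force: [-2.0, 0.7, -5.9]
gripper_width: 0.0096
grasp_force: 30.0
```

Request:
servo_tool([
  [[0,0,0],[-15,0,0],0.9],
  [[0,0,0],[-40,0,0],0.9],
  [[0,0,0],[-70,5,0],0.9],
  [[0,0,0],[-90,25,0],0.9],
  [[0,0,0],[-90,50,0],0.9],
])

```text
t: 4.0
tool_pos: [0.405, -0.2982, 0.3413]
tool_rot: [0.974, -0.228, -0.0, -0.0]
ft_force: [0.3, 0.0, -5.3]
gripper_width: 0.0099
grasp_force: 30.0
```

Request:
servo_tool([
  [[0,0,0.1],[10,40,0],0.9],
  [[0,0,0.2],[20,80,0],0.9],
  [[0,0,0.3],[25,120,0],0.9],
  [[0,0,0.4],[25,160,0],0.9],
  [[0,0,0.47],[25,200,0],0.9],
])

```text
t: 4.62
tool_pos: [0.4317, -0.0971, 0.3413]
tool_rot: [1.0, 0.007, 0.0, -0.0]
ft_force: [0.9, 0.2, -5.5]
gripper_width: 0.0095
grasp_force: 30.0
```

Request:
servo_tool([
  [[0,0.02,0],[0,45,0],0.9],
  [[0,0.04,0],[0,90,0],0.9],
  [[0,0.07,0],[0,135,0],0.9],
  [[0,0.07,0],[0,180,0],0.9],
  [[0,0.07,0],[0,225,0],0.9],
])

```text
t: 5.25
tool_pos: [0.4314, 0.128, 0.3414]
tool_rot: [0.999, 0.006, -0.035, -0.0]
ft_force: [1.3, -0.5, -4.9]
gripper_width: 0.0096
grasp_force: 30.0
```

Request:
servo_tool([
  [[0,0,0],[0,0,0],0.9],
  [[0,0,0],[0,0,0],0.9],
  [[0,0,0],[0,0,0],0.9],
])

```text
t: 5.62
tool_pos: [0.4319, 0.1253, 0.3416]
tool_rot: [0.999, 0.005, -0.035, 0.0]
ft_force: [-0.1, 0.4, -6.0]
gripper_width: 0.0101
grasp_force: 30.0
```

```bash
cat > m.py <<'E'
from h import *
import sys
k=sys.argv[1]; o=bot.get_obs(); tp=np.array(o["tool_pos"])*1000; T=R.from_quat(o["tool_rot"]); print(o["t"],tp,T.as_euler("ZYX"),o["ft_force"],o["gripper_width"])
a=[]
for n in("side","top","wrist"):
    p,d,c=shot(n); np.savez(f"{n}{k}.npz",p=p,d=d,K=c[0],R=c[1],o=c[2]); a.append(p)
    P=pts(d,c)*1000; X,Y,Z=P[...,0]-tp[0],P[...,1]-tp[1],P[...,2]-tp[2]; hsv=cv2.cvtColor(p,cv2.COLOR_BGR2HSV)
    red=((hsv[...,0]<8)|(hsv[...,0]>172))&(hsv[...,1]>140)
    for z in range(-260,-0,20):
        m=(np.abs(X)<70)&(np.abs(Y)<30)&(Z>z)&(Z<z+20)
        if m.sum()>10: print(n,z+10,"X",np.round(np.percentile(X[m],[3,25,50,75,97]),1),"Y",np.round(np.percentile(Y[m],[3,50,97]),1),m.sum(),"red",(m&red).sum())
s=cv2.resize(a[0][120:330,210:410],None,fx=2,fy=2,interpolation=cv2.INTER_CUBIC); t=cv2.resize(a[1][170:270,200:300],None,fx=4,fy=4,interpolation=cv2.INTER_CUBIC)
im=np.zeros((420,800,3),np.uint8); im[:,:400]=s; im[:400,400:]=t; cv2.imwrite(f"pics/m{k}.png",im)
E
python3 m.py 2
```

```text
5.625 [431.93005924 125.3047055  341.55820049] [ 0.01054103  0.06996025 -3.14126526] [-0.09113689  0.44699596 -6.01110961] 0.010140468630109617
side -230 X [-31.9 -28.4 -23.9 -19.1 -14.8] Y [ 2.5 15.9 18.4] 46 red 28
side -210 X [-31.  -28.2 -23.2 -18.3 -14.2] Y [-12.7  12.4  16.9] 71 red 50
side -190 X [-28.3 -26.1 -22.9 -19.6 -16.7] Y [-5.4 10.8 12.5] 37 red 32
side -170 X [-27.6 -25.3 -22.3 -18.7 -16.2] Y [ 2.   9.7 11.6] 42 red 27
side -150 X [-26.8 -24.1 -21.1 -18.1 -15.1] Y [ 2.2  8.6 10.8] 39 red 27
side -130 X [-35.6 -26.5 -22.  -16.8  -8.8] Y [ 0.2  8.5 13. ] 59 red 24
side -110 X [-39.  -25.5 -19.4 -13.2  -6.9] Y [-4.   4.1 11. ] 92 red 34
side -90 X [-13.4 -11.9  -9.9  -8.   -6.1] Y [1.9 5.  6.3] 30 red 0
side -70 X [-12.8 -11.6  -9.4  -7.5  -5.5] Y [1.9 4.8 7.4] 32 red 0
side -50 X [-12.3  -8.7   6.5  10.1  13.9] Y [1.  5.1 7. ] 63 red 0
side -30 X [-11.7  -8.    7.2  10.7  14.6] Y [1.  5.  6.8] 66 red 0
side -10 X [-11.3  -5.6   1.5   8.7  14.4] Y [2.9 5.2 7.4] 110 red 0
wrist -230 X [-15.2 -12.9 -12.4 -12.2 -12. ] Y [-15.2   1.5  18.1] 62 red 3
wrist -210 X [-26.6 -16.4 -14.3 -13.  -12. ] Y [-15.6   1.4  18.4] 222 red 140
wrist -190 X [-21.6 -15.2 -14.5 -14.3 -13.9] Y [-11.5   1.4  14.1] 125 red 87
wrist -170 X [-21.2 -14.9 -14.3 -13.9 -13.5] Y [-9.5  1.3 12.1] 122 red 36
wrist -150 X [-16.8 -14.6 -14.  -13.6 -13.3] Y [-8.3  1.3 10.8] 51 red 23
wrist -130 X [-22.4 -14.5 -13.3 -12.6  -4.8] Y [-11.5   1.3  13.8] 83 red 13
wrist -110 X [-23.3 -20.2 -17.3 -14.3 -12.7] Y [-10.4   7.9  12.7] 121 red 87
wrist -50 X [15.1 15.6 15.8 15.9 16.2] Y [-3.3  1.4  5.8] 91 red 0
wrist -30 X [15.3 16.1 16.3 16.5 16.7] Y [-3.4  1.4  5.7] 130 red 0
wrist -10 X [16.1 16.5 16.8 17.1 18.6] Y [-3.6  1.3  5.8] 133 red 0
```

View pics/m2.png

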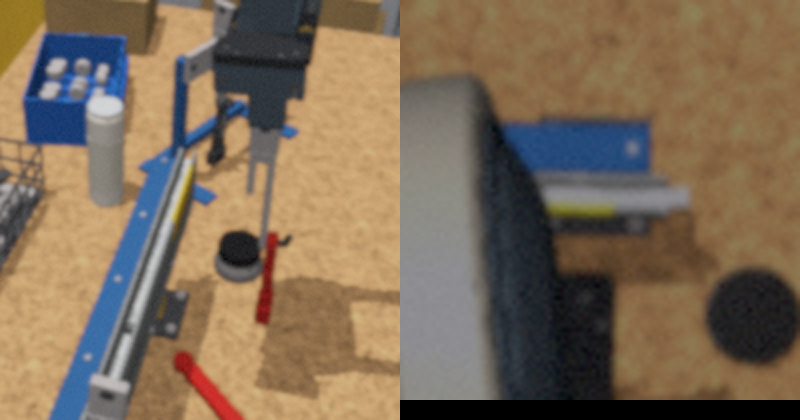

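The side crop shows the hanger held in front of the rail, above the tin's edge, with the tongue at (250,175) and shank at (265,200). It leans about 0.027 rad too far. I'll now measure the rail in the same camera and take the other views as a check.

```bash
python3 - <<'E'
from h import *
for n in("side0","side2","wrist2","top0"):
    f=np.load(n+".npz"); P=pts(f["d"],(f["K"],f["R"],f["o"]))*1000; X,Y,Z=P[...,0]-(524.4-.012*(P[...,1]-238.5)),P[...,1],P[...,2]
    for a,b in((30,70),(105,145),(180,220),(230,260)):
        r=[]
        for z0,z1 in((235,246),(209,221),(228,235)):
            m=(Y>a)&(Y<b)&(np.abs(X)<25)&(Z>z0)&(Z<z1)
            r.append(list(np.histogram(X[m],bins=np.arange(-14,15,2))[0]))
        print(n,a,*r,sep="\n  ")
    m=(Y>20)&(Y<420)&(np.abs(X)<6)&(Z<208)&(Z>190); print("pocket y",np.percentile(Y[m],[5,50,95]) if m.sum() else 0,m.sum())
E
```

```text
side0
  30
  [np.int64(0), np.int64(1), np.int64(10), np.int64(11), np.int64(4), np.int64(0), np.int64(0), np.int64(0), np.int64(0), np.int64(0), np.int64(6), np.int64(10), np.int64(7), np.int64(0)]
  [np.int64(0), np.int64(3), np.int64(8), np.int64(0), np.int64(0), np.int64(0), np.int64(0), np.int64(6), np.int64(8), np.int64(10), np.int64(10), np.int64(1), np.int64(0), np.int64(0)]
  [np.int64(0), np.int64(1), np.int64(4), np.int64(0), np.int64(0), np.int64(0), np.int64(0), np.int64(0), np.int64(0), np.int64(0), np.int64(7), np.int64(0), np.int64(0), np.int64(1)]
side0
  105
  [np.int64(0), np.int64(4), np.int64(13), np.int64(13), np.int64(3), np.int64(0), np.int64(0), np.int64(0), np.int64(0), np.int64(0), np.int64(9), np.int64(9), np.int64(9), np.int64(0)]
  [np.int64(0), np.int64(5), np.int64(8), np.int64(0), np.int64(0), np.int64(0), np.int64(1), np.int64(9), np.int64(11), np.int64(12), np.int64(17), np.int64(0), np.int64(0), np.int64(0)]
  [np.int64(0), np.int64(2), np.int64(6), np.int64(0), np.int64(0), np.int64(0), np.int64(0), np.int64(0), np.int64(0), np.int64(0), np.int64(
[... 7655 characters left out ...]
64(0), np.int64(0), np.int64(0), np.int64(0), np.int64(0), np.int64(18)]
top0
  230
  [np.int64(0), np.int64(2), np.int64(14), np.int64(5), np.int64(0), np.int64(0), np.int64(0), np.int64(0), np.int64(0), np.int64(0), np.int64(14), np.int64(14), np.int64(0), np.int64(0)]
  [np.int64(0), np.int64(0), np.int64(0), np.int64(0), np.int64(13), np.int64(5), np.int64(9), np.int64(12), np.int64(13), np.int64(13), np.int64(13), np.int64(0), np.int64(0), np.int64(0)]
  [np.int64(0), np.int64(1), np.int64(5), np.int64(0), np.int64(0), np.int64(0), np.int64(0), np.int64(0), np.int64(0), np.int64(0), np.int64(0), np.int64(0), np.int64(0), np.int64(14)]
pocket y [276.09188266 281.82102602 286.33782421] 24
```

Request:
servo_tool([
  [[0,-0.027,0],[25,0,0],0.9],
  [[0,-0.027,0],[50,0,0],0.9],
  [[0,-0.027,0],[75,0,0],0.9],
  [[0,-0.027,0],[82.5,0,-10],0.9],
  [[0,-0.027,0],[82.5,0,-18],0.9],
])

```text
t: 6.4
tool_pos: [0.5145, 0.1258, 0.3224]
tool_rot: [1.0, 0.006, -0.022, -0.0]
ft_force: [0.2, 0.1, -5.0]
gripper_width: 0.0094
grasp_force: 30.0
```

Request:
servo_tool([
  [[0,0,0],[0,0,0],0.9],
  [[0,0,0],[0,0,0],0.9],
  [[0,0,0],[0,0,0],0.9],
])

```text
t: 6.78
tool_pos: [0.5144, 0.1261, 0.3241]
tool_rot: [1.0, 0.006, -0.021, -0.0]
ft_force: [0.8, 0.3, -5.2]
gripper_width: 0.0098
grasp_force: 30.0
```

```bash
python3 m.py 3 | grep -v top; python3 - <<'E'
from h import *
s=np.load("side3.npz")["p"][130:270,230:380]; w=np.load("wrist3.npz")["p"][100:300,180:390]
im=np.zeros((400,800,3),np.uint8); s=cv2.resize(s,(400,373),interpolation=cv2.INTER_CUBIC); w=cv2.resize(w,(400,381),interpolation=cv2.INTER_CUBIC)
im[:373,:400]=s; im[:381,400:]=w; cv2.imwrite("pics/n3.png",im)
E
```

```text
6.775 [514.40907043 126.07918623 324.08006886] [ 0.01154253  0.04226049 -3.14104315] [ 0.81070252  0.34508896 -5.17196333] 0.009780489259287938
side -230 X [-26.2 -23.6 -18.9 -13.8  -8.8] Y [-5.1 15.8 17.4] 42 red 30
side -210 X [-25.8 -23.6 -20.7 -15.  -10.1] Y [-12.4  11.7  17.1] 69 red 55
side -190 X [-23.5 -22.1 -19.8 -15.5 -12.2] Y [-9.9  9.  13.5] 44 red 36
side -170 X [-23.4 -21.2 -16.9 -12.6   2.2] Y [-13.3   9.7  15.5] 54 red 29
side -150 X [-23.2 -18.8 -12.5   1.8   2.5] Y [-18.8   7.6  25.2] 70 red 19
side -130 X [-32.8 -21.5 -12.1   1.6   2.3] Y [-22.7   5.6  28. ] 96 red 23
side -110 X [-34.5 -14.3   1.4  15.1  19.2] Y [-24.4   3.7  25.9] 187 red 35
side -90 X [-9.3  5.7 28.3 39.6 49.7] Y [-27.7   2.9  27.3] 371 red 0
side -70 X [-11.3 -10.1  -8.1  -5.9  -3.8] Y [-0.9  4.3  6.6] 29 red 0
side -50 X [-11.2  -7.3   7.6  10.5  14.7] Y [-2.8  4.9  7.1] 65 red 0
side -30 X [-11.2  -8.1  -3.4  11.1  15.3] Y [0.3 4.9 7. ] 70 red 0
side -10 X [-11.3  -5.2   1.6   8.9  14.4] Y [3.3 5.3 7.7] 97 red 0
wrist -250 X [38.4 41.2 44.8 48.2 50.2] Y [-28.3   0.   28.3] 524 red 0
wrist -130 X [-19.8 -16.1 -11.9 -10.5  -9.8] Y [-13.6  -9.1  10.7] 32 red 11
wrist -110 X [-17.5   7.    9.9  13.3  53.4] Y [-27.8  -0.7  27.8] 946 red 96
wrist -90 X [ 4.7 23.5 32.9 43.8 52.6] Y [-28.2  -0.1  28.2] 3711 red 0
wrist -50 X [16.4 16.7 16.9 17.1 17.3] Y [-4.6 -0.2  4.2] 91 red 0
wrist -30 X [16.4 16.7 16.9 17.1 17.4] Y [-4.2  0.5  4.7] 127 red 0
wrist -10 X [16.2 16.8 17.  17.2 18.4] Y [-4.5 -0.1  5. ] 130 red 2
```

View pics/n3.png

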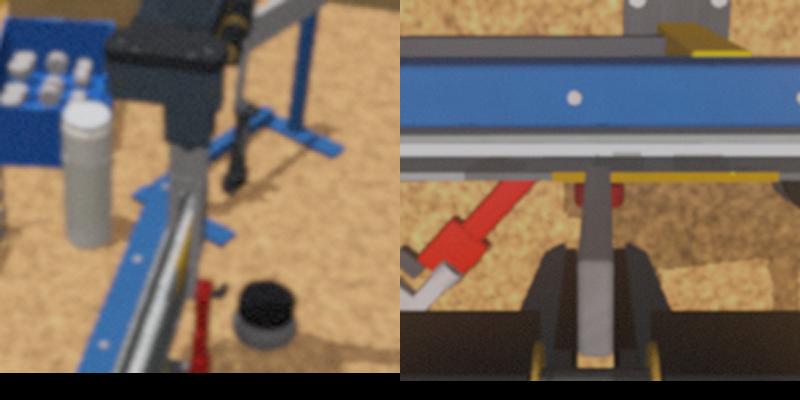

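The wrist crop shows the hanger plumb, with its tongue about to go behind the yellow lip. I lower it in stages while watching the force.

Request:
servo_tool([
  [[0,0,0],[0.5,0,-8],0.9],
  [[0,0,0],[0.5,0,-17],0.9],
  [[0,0,0],[0.5,0,-26],0.9],
  [[0,0,0],[0.5,0,-34],0.9],
  [[0,0,0],[0.5,0,-40],0.9],
])

```text
t: 7.55
tool_pos: [0.5149, 0.126, 0.283]
tool_rot: [1.0, 0.006, -0.022, -0.0]
ft_force: [0.7, 0.6, -5.4]
gripper_width: 0.0098
grasp_force: 30.0
```

Request:
servo_tool([
  [[0,0,0],[0,0,-2],0.9],
  [[0,0,0],[0,0,-4],0.9],
  [[0,0,0],[0,0,-6],0.9],
  [[0,0,0],[0,0,-6],0.9],
])

```text
t: 8.05
tool_pos: [0.515, 0.126, 0.2776]
tool_rot: [1.0, 0.006, -0.022, -0.0]
ft_force: [-0.9, 0.3, -5.7]
gripper_width: 0.0094
grasp_force: 30.0
```

Request:
servo_tool([
  [[0,0,0],[0,0,-1],0.9],
  [[0,0,0],[0,0,-2],0.9],
  [[0,0,0],[0,0,-2],0.9],
])

```text
t: 8.43
tool_pos: [0.515, 0.126, 0.2756]
tool_rot: [1.0, 0.006, -0.022, -0.0]
ft_force: [0.2, 0.3, -5.1]
gripper_width: 0.0099
grasp_force: 30.0
```

Request:
servo_tool([
  [[0,0,0],[0,0,-0.7],0.9],
  [[0,0,0],[0,0,-0.7],0.9],
])

```text
t: 8.68
tool_pos: [0.5151, 0.126, 0.275]
tool_rot: [1.0, 0.006, -0.021, -0.0]
ft_force: [-1.0, -0.4, -4.5]
gripper_width: 0.0095
grasp_force: 30.0
```

Request:
servo_tool([
  [[0,0,0],[0,0,-0.7],0.9],
  [[0,0,0],[0,0,-0.7],0.9],
])

```text
t: 8.93
tool_pos: [0.5153, 0.1261, 0.2749]
tool_rot: [1.0, 0.006, -0.021, -0.0]
ft_force: [-2.1, -0.4, 5.6]
gripper_width: 0.0094
grasp_force: 30.0
```

Request:
servo_tool([
  [[0,0,0],[0,0,0.4],0.9],
  [[0,0,0],[0,0,0.4],0.9],
  [[0,0,0],[0,0,0.4],0.9],
])

```text
t: 9.3
tool_pos: [0.5152, 0.126, 0.2748]
tool_rot: [1.0, 0.006, -0.021, -0.0]
ft_force: [-1.4, -0.6, 5.8]
gripper_width: 0.0096
grasp_force: 30.0
```

Request:
servo_tool([
  [[0,0,0],[0,3,0],0.9],
  [[0,0,0],[-0.1,8,0],0.9],
  [[0,0,0],[-0.2,14,0],0.9],
  [[0,0,0],[-0.25,20,0],0.9],
])

```text
t: 9.8
tool_pos: [0.5148, 0.1461, 0.2745]
tool_rot: [1.0, 0.006, -0.022, 0.0]
ft_force: [0.1, -3.5, 2.4]
gripper_width: 0.0096
grasp_force: 31.5
```

Request:
servo_tool([
  [[0,0,0],[-0.1,8,0],0.9],
  [[0,0,0],[-0.2,16,0],0.9],
  [[0,0,0],[-0.3,24,0],0.9],
  [[0,0,0],[-0.4,32,0],0.9],
  [[0,0,0],[-0.5,40,0],0.9],
])

```text
t: 10.42
tool_pos: [0.5143, 0.1866, 0.2746]
tool_rot: [1.0, 0.006, -0.022, -0.0]
ft_force: [0.3, -3.2, 1.6]
gripper_width: 0.01
grasp_force: 31.2
```

Request:
servo_tool([
  [[0,0,0],[-0.1,8,0],0.9],
  [[0,0,0],[-0.2,16,0],0.9],
  [[0,0,0],[-0.3,24,0],0.9],
  [[0,0,0],[-0.4,32,0],0.9],
])

```text
t: 10.92
tool_pos: [0.5139, 0.2186, 0.2746]
tool_rot: [1.0, 0.006, -0.022, -0.0]
ft_force: [-0.4, -4.1, 1.4]
gripper_width: 0.0096
grasp_force: 31.2
```

Request:
servo_tool([
  [[0,0,0],[-0.1,8,0],0.9],
  [[0,0,0],[-0.2,16,0],0.9],
  [[0,0,0],[-0.3,24,0],0.9],
  [[0,0,0],[-0.4,32,0],0.9],
  [[0,0,0],[-0.5,40,0],0.9],
])

```text
t: 11.55
tool_pos: [0.5134, 0.2586, 0.2746]
tool_rot: [1.0, 0.006, -0.022, -0.0]
ft_force: [-0.2, -4.0, 3.0]
gripper_width: 0.0098
grasp_force: 31.2
```

Request:
servo_tool([
  [[0,0,0],[0,2,0],0.9],
  [[0,0,0],[0,4,0],0.9],
  [[0,0,0],[0,6,0],0.9],
])

```text
t: 11.92
tool_pos: [0.5134, 0.264, 0.2746]
tool_rot: [1.0, 0.006, -0.022, -0.0]
ft_force: [0.1, -4.0, 1.7]
gripper_width: 0.01
grasp_force: 31.2
```

Request:
servo_tool([
  [[0,0,0],[0,2,0],0.9],
  [[0,0,0],[0,4,0],0.9],
])

```text
t: 12.18
tool_pos: [0.5134, 0.2681, 0.2746]
tool_rot: [1.0, 0.006, -0.022, -0.0]
ft_force: [-0.6, -3.5, 2.6]
gripper_width: 0.0098
grasp_force: 31.2
```

Request:
servo_tool([
  [[0,0,0],[0,2,0],0.9],
  [[0,0,0],[0,4,0],0.9],
])

```text
t: 12.42
tool_pos: [0.5134, 0.2722, 0.2746]
tool_rot: [1.0, 0.006, -0.022, -0.0]
ft_force: [-1.0, -3.5, 1.5]
gripper_width: 0.0098
grasp_force: 31.2
```

Request:
servo_tool([
  [[0,0,0],[0,1,0],0.9],
  [[0,0,0],[0,2,0],0.9],
])

```text
t: 12.68
tool_pos: [0.5134, 0.2741, 0.2746]
tool_rot: [1.0, 0.006, -0.022, -0.0]
ft_force: [1.3, -3.8, 2.3]
gripper_width: 0.0097
grasp_force: 31.2
```

Request:
servo_tool([
  [[0,0,0],[0,1,0],0.9],
  [[0,0,0],[0,2,0],0.9],
])

```text
t: 12.92
tool_pos: [0.5134, 0.2761, 0.2746]
tool_rot: [1.0, 0.006, -0.021, -0.0]
ft_force: [-0.7, -2.7, 2.7]
gripper_width: 0.01
grasp_force: 31.2
```

Request:
servo_tool([
  [[0,0,0],[0,1,0],0.9],
  [[0,0,0],[0,2,0],0.9],
])

```text
t: 13.18
tool_pos: [0.5134, 0.2781, 0.2746]
tool_rot: [1.0, 0.006, -0.022, -0.0]
ft_force: [0.3, -3.4, 1.3]
gripper_width: 0.0097
grasp_force: 31.2
```

Request:
servo_tool([
  [[0,0,0],[0,1,0],0.9],
  [[0,0,0],[0,1.5,0],0.9],
])

```text
t: 13.42
tool_pos: [0.5134, 0.2796, 0.2746]
tool_rot: [1.0, 0.006, -0.022, -0.0]
ft_force: [-0.1, -3.2, 1.8]
gripper_width: 0.0101
grasp_force: 31.2
```

Request:
servo_tool([
  [[0,0,0],[0,1,0],0.9],
  [[0,0,0],[0,1.5,0],0.9],
])

```text
t: 13.68
tool_pos: [0.5134, 0.2811, 0.2746]
tool_rot: [1.0, 0.006, -0.022, -0.0]
ft_force: [0.5, -3.2, 2.2]
gripper_width: 0.0096
grasp_force: 31.2
```

Request:
servo_tool([
  [[0,0,0],[0,1,0],0.9],
  [[0,0,0],[0,1.5,0],0.9],
])

```text
t: 13.92
tool_pos: [0.5133, 0.2829, 0.2745]
tool_rot: [1.0, 0.006, -0.022, -0.0]
ft_force: [0.4, 0.8, -0.8]
gripper_width: 0.0097
grasp_force: 29.2
```

The friction and bearing load are dropping, which suggests the foot is at the pocket's near edge. I'll take another small step.

Request:
servo_tool([
  [[0,0,0],[0,1,0],0.9],
  [[0,0,0],[0,1,0],0.9],
])

```text
t: 14.18
tool_pos: [0.5133, 0.2837, 0.2745]
tool_rot: [1.0, 0.006, -0.022, -0.0]
ft_force: [-0.2, -0.2, -1.6]
gripper_width: 0.0096
grasp_force: 29.4
```

Request:
servo_tool([
  [[0,0,0],[0,1,0],0.9],
  [[0,0,0],[0,1,0],0.9],
])

```text
t: 14.42
tool_pos: [0.5133, 0.2846, 0.2745]
tool_rot: [1.0, 0.006, -0.022, -0.0]
ft_force: [0.7, -1.1, -4.0]
gripper_width: 0.0093
grasp_force: 29.2
```

Request:
servo_tool([
  [[0,0,0],[0,0.7,0],0.9],
  [[0,0,0],[0,0.7,-0.4],0.9],
  [[0,0,0],[0,0.7,-0.4],0.9],
])

```text
t: 14.8
tool_pos: [0.5133, 0.2853, 0.274]
tool_rot: [1.0, 0.006, -0.022, -0.0]
ft_force: [0.6, 0.9, -4.7]
gripper_width: 0.0101
grasp_force: 29.5
```

Request:
servo_tool([
  [[0,0,0],[0,0,-0.4],0.9],
  [[0,0,0],[0,0,-0.4],0.9],
])

```text
t: 15.05
tool_pos: [0.5134, 0.2852, 0.2738]
tool_rot: [1.0, 0.006, -0.022, -0.0]
ft_force: [-0.0, 0.6, -4.8]
gripper_width: 0.0096
grasp_force: 29.5
```

Request:
servo_tool([
  [[0,0,0],[0,0.5,-0.5],0.9],
  [[0,0,0],[0,0.5,-1],0.9],
  [[0,0,0],[0,0.5,-1.5],0.9],
])

```text
t: 15.42
tool_pos: [0.5134, 0.2857, 0.2722]
tool_rot: [1.0, 0.006, -0.022, -0.0]
ft_force: [0.7, -0.2, -4.7]
gripper_width: 0.0095
grasp_force: 29.5
```

Request:
servo_tool([
  [[0,0,0],[0,0.5,-1],0.9],
  [[0,0,0],[0,0.5,-2],0.9],
  [[0,0,0],[0,0.5,-2.5],0.9],
])

```text
t: 15.8
tool_pos: [0.5134, 0.2862, 0.2697]
tool_rot: [1.0, 0.006, -0.022, -0.0]
ft_force: [-0.8, -0.9, -4.8]
gripper_width: 0.0092
grasp_force: 29.6
```

Request:
servo_tool([
  [[0,0,0],[0,0.3,-1.5],0.9],
  [[0,0,0],[0,0.3,-3],0.9],
  [[0,0,0],[0,0.3,-4.5],0.9],
  [[0,0,0],[0,0.3,-5.5],0.9],
])

```text
t: 16.3
tool_pos: [0.5134, 0.2865, 0.2642]
tool_rot: [1.0, 0.006, -0.022, -0.0]
ft_force: [-0.1, -1.3, -4.3]
gripper_width: 0.0096
grasp_force: 29.7
```

Request:
servo_tool([
  [[0,0,0],[0,0,-0.6],0.9],
  [[0,0,0],[0,0,-0.6],0.9],
])

```text
t: 16.55
tool_pos: [0.5134, 0.2865, 0.2638]
tool_rot: [1.0, 0.006, -0.021, -0.0]
ft_force: [-1.0, -0.8, -2.9]
gripper_width: 0.0098
grasp_force: 29.7
```

Request:
servo_tool([
  [[0,0,0],[0,0,-0.4],0.9],
  [[0,0,0],[0,0,-0.4],0.9],
])

```text
t: 16.8
tool_pos: [0.5135, 0.2866, 0.2637]
tool_rot: [1.0, 0.006, -0.021, -0.0]
ft_force: [-1.4, -0.3, 2.8]
gripper_width: 0.0101
grasp_force: 29.9
```

Request:
servo_tool([
  [[0,0,0],[0,0,-0.4],0.9],
  [[0,0,0],[0,0,-0.4],0.9],
])

```text
t: 17.05
tool_pos: [0.5136, 0.2867, 0.2636]
tool_rot: [1.0, 0.006, -0.021, -0.0]
ft_force: [-2.6, -1.5, 7.0]
gripper_width: 0.0099
grasp_force: 30.0
```

Contact again about 11 mm below the running height. I check seating and lean by camera before letting go.

```bash
python3 m.py 4 | grep -E "^[0-9]|wrist -[1-5]0|side -[1357]0|side -90"; python3 - <<'E'
from h import *
w=np.load("wrist4.npz"); P=pts(w["d"],(w["K"],w["R"],w["o"]))*1000; X=P[...,0]-(524.4-.012*(P[...,1]-238.5)); Y,Z=P[...,1],P[...,2]
for a,b,l in((-12,-2,"lip"),(7,15,"web")):
  for y0,y1 in((225,270),(305,340)):
    m=(X>a)&(X<b)&(Y>y0)&(Y<y1)&(Z>232)&(Z<250); print(l,y0,m.sum(),np.median(Z[m]) if m.sum() else 0, np.percentile(X[m],[3,50,97]) if m.sum() else 0)
m=(np.abs(Y-286.6)<12)&(X>-30)&(X<25)&(Z>285)&(Z<305); print("ear",m.sum(),np.percentile(Z[m],[5,50,95]) if m.sum() else 0)
m=(X>-4)&(X<4)&(np.abs(Y-286)<22)&(Z<213)&(Z>195); print("gap",m.sum(),np.percentile(Y[m],[3,50,97]) if m.sum() else 0,np.median(Z[m]) if m.sum() else 0)
s=np.load("side4.npz")["p"][180:360,190:340]; 
im=np.hstack([cv2.resize(s,(350,420),interpolation=cv2.INTER_CUBIC),cv2.resize(w["p"][100:300,180:390],(441,420),interpolation=cv2.INTER_CUBIC)]); cv2.imwrite("pics/n4.png",im)
E
```

```text
17.05 [513.63097088 286.74111722 263.56628765] [ 0.01157163  0.04202569 -3.14055379] [-2.6040693  -1.49221474  6.96029395] 0.00989222047327781
side -90 X [-10.7  -6.7   0.    0.4   0.8] Y [-11.5  -2.8  27.3] 63 red 0
side -70 X [-11.1  -7.6  -0.    0.4   0.8] Y [-10.   -0.8  27.7] 71 red 0
side -50 X [-10.1   0.2  10.1  14.2  17.5] Y [-8.8  7.2 28.9] 152 red 0
side -30 X [-7.6 17.  29.1 39.4 48.4] Y [-27.6   2.5  29.1] 529 red 0
side -10 X [-11.3  -5.7   1.9   9.2  15.2] Y [0.7 2.9 4.3] 99 red 0
wrist -50 X [ 5.2  5.9  8.8 51.5 52.1] Y [-28.5   4.1  28.5] 981 red 0
wrist -30 X [ 4.  22.1 31.6 42.7 51.4] Y [-28.2   0.1  28.2] 5769 red 0
wrist -10 X [ 5.8 16.8 17.  17.4 18.7] Y [-7.3 -3.3  2.1] 149 red 0
lip 225 621 240.23509856760512 [-7.54630644 -4.70806584 -4.06422452]
lip 305 466 240.25077416750418 [-7.68759023 -4.92093862 -4.28964106]
web 225 679 240.37384457212795 [ 8.91204185 12.1009379  14.76712382]
web 305 519 240.49525116457525 [ 8.77115861 11.94510975 14.77537998]
ear 1419 [290.27772115 299.6266959  302.9527952 ]
gap 6 [271.685373   273.50854254 275.31493974] 204.71889323571486
```

View pics/n4.png

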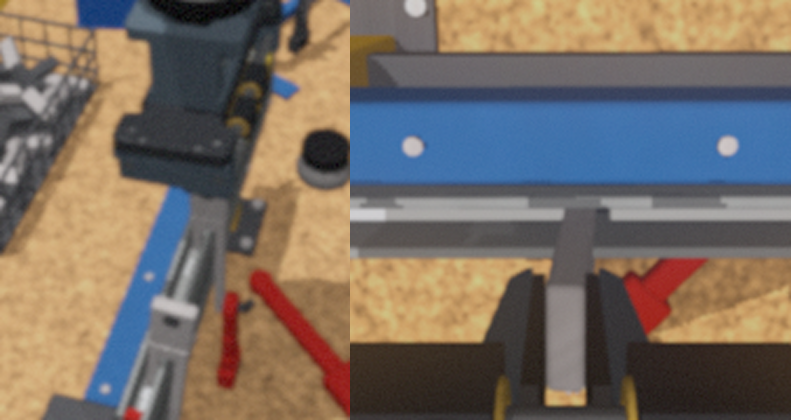

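The wrist crop shows the tongue in the strip's gap at (585,215), with a sliver of dark pocket to its right. I ease off the +y wall slightly and feel again for the floor.

Request:
servo_tool([
  [[0,0,0],[0,0,0.8],0.9],
  [[0,0,0],[0,-0.8,0.8],0.9],
  [[0,0,0],[-0.3,-0.8,0.8],0.9],
])

```text
t: 17.58
tool_pos: [0.5132, 0.2858, 0.2637]
tool_rot: [1.0, 0.006, -0.021, -0.0]
ft_force: [-0.0, 0.1, -0.4]
gripper_width: 0.0099
grasp_force: 29.6
```

Request:
servo_tool([
  [[0,0,0],[0,0,-0.4],0.9],
  [[0,0,0],[0,0,-0.8],0.9],
  [[0,0,0],[0,0,-0.8],0.9],
])

```text
t: 17.95
tool_pos: [0.5134, 0.286, 0.2636]
tool_rot: [1.0, 0.006, -0.021, -0.0]
ft_force: [-1.2, -0.7, 8.0]
gripper_width: 0.0095
grasp_force: 29.8
```

Request:
servo_tool([
  [[0,0,0],[0,0,0.6],0.9],
  [[0,0,0],[0,0,0.6],0.6],
  [[0,0,0],[0,0,0.6],0.3],
  [[0,0,0],[0,0,0.6],0.1],
  [[0,0,0],[0,0,0.6],0],
])

```text
t: 18.58
tool_pos: [0.5131, 0.2857, 0.2635]
tool_rot: [1.0, 0.006, -0.022, -0.0]
ft_force: [1.1, 0.0, -0.5]
gripper_width: 0.0444
grasp_force: 0.0
```

Request:
servo_tool([
  [[0,0,0],[0,0,0],0],
  [[0,0,0],[0,0,0],0],
])

```text
t: 18.82
tool_pos: [0.5131, 0.2857, 0.2635]
tool_rot: [1.0, 0.006, -0.021, -0.0]
ft_force: [0.2, 0.9, -0.3]
gripper_width: 0.0456
grasp_force: 0.0
```

```bash
python3 - <<'E'
from h import *
print(bot.get_obs()["ft_force"])
w,d,c=shot("wrist"); s,ds,cs=shot("side"); P=pts(d,c)*1000
im=np.hstack([cv2.resize(s[180:360,190:340],(350,420),interpolation=cv2.INTER_CUBIC),cv2.resize(w[100:380,180:390],(315,420),interpolation=cv2.INTER_CUBIC)]); cv2.imwrite("pics/n5.png",im)
E
```

```text
[ 0.17192463  0.89509928 -0.34330787]
```

View pics/n5.png

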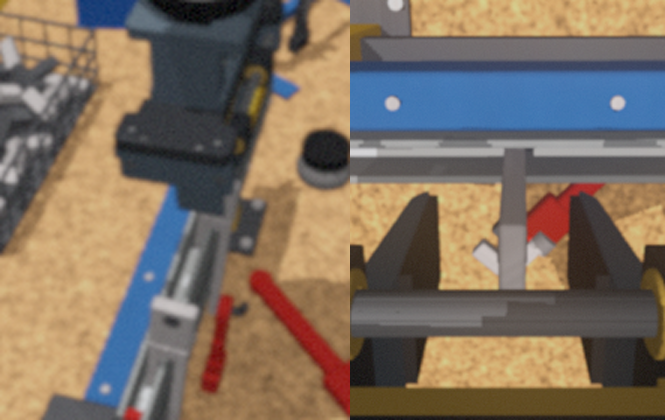

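The hanger stands free between the open fingers (ear near (512,220)). Retreat straight up.

Request:
servo_tool([
  [[0,0,0],[0,0,15],0],
  [[0,0,0],[0,0,35],0],
  [[0,0,0],[0,0,60],0],
  [[0,0,0],[0,0,90],0],
  [[0,0,0],[0,0,110],0],
])

```text
t: 19.55
tool_pos: [0.5134, 0.2859, 0.3761]
tool_rot: [1.0, 0.006, -0.02, -0.001]
ft_force: [-0.4, -0.5, -0.2]
gripper_width: 0.0453
grasp_force: 0.0
```

Request:
servo_tool([
  [[0,0,0],[0,0,0],0],
  [[0,0,0],[0,0,0],0],
  [[0,0,0],[0,0,0],0],
])

```text
t: 19.92
tool_pos: [0.5128, 0.2856, 0.3727]
tool_rot: [1.0, 0.006, -0.022, 0.0]
ft_force: [0.6, -0.1, -0.2]
gripper_width: 0.0456
grasp_force: 0.0
```

```bash
python3 - <<'E'
from h import *
w,d,c=shot("wrist"); s,ds,cs=shot("side")
for n,D,C in(("wrist",d,c),("side",ds,cs)):
    P=pts(D,C)*1000; X,Y,Z=P[...,0],P[...,1],P[...,2]
    m=(np.abs(Y-283)<14)&(np.abs(X-515)<35)&(Z>272)&(Z<310); print(n,m.sum(),"Ztop",np.percentile(Z[m],[50,90,97]),"Y",np.percentile(Y[m],[3,50,97]),"X",np.percentile(X[m],[3,50,97]))
    m=(np.abs(Y-414)<14)&(np.abs(X-513)<35)&(Z>272)&(Z<325)
    if m.sum(): print(" nb Z",np.percentile(Z[m],[90,97]),"Y",np.median(Y[m]))
im=np.hstack([cv2.resize(s[180:360,190:340],(350,420),interpolation=cv2.INTER_CUBIC),cv2.resize(w[100:380,180:390],(315,420),interpolation=cv2.INTER_CUBIC)]); cv2.imwrite("pics/n6.png",im)
E
```

```text
wrist 540 Ztop [298.46335248 300.19084773 300.80428477] Y [278.26453192 283.32289857 288.2242703 ] X [496.24293088 514.51388387 525.6800571 ]
 nb Z [311.6874943 312.4150284] Y 407.7970440164012
side 224 Ztop [289.63861258 297.94346908 298.9989503 ] Y [280.22994698 287.88153978 289.68311528] X [493.88121608 507.58459091 521.99893676]
 nb Z [309.96596486 311.15355334] Y 417.35897144988644
```

View pics/n6.png

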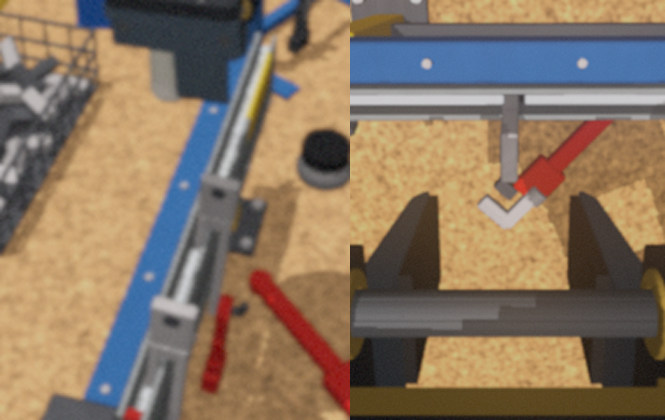

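The ear's top is 12 mm lower than that of the neighbour standing on the strip (about 299 against 311 mm), so the foot is fully home. The hanger is upright and clear of the fingers.

```bash
python3 -c "
from h import *
print(job_done())"
```

```text
the job is handed in; nothing more can be done
None
```

The red-handled hanger is on the rail with its foot fully home in the pocket (ear 12 mm below its neighbour's), released and clear of the arm, and the job is handed in; no verdict came back.

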